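Load, shut and crank-charge the nail dryer

TASK

Get the nail dryer on the sill running: lay the battery pack from the tray flat in the dryer's open battery bay, lengthwise, and shut the cover, pressing its far edge down until it clicks. Then crank the charging handle clockwise at an even pace, about a turn every three to six seconds, without stopping or racing at the stiff spot in each turn, until the gauge pointer stands between the two ticks of its dial, let go, and last flip the toggle switch over. Leave the buffer, the bottles and the orange stick where they are.

Things in the scene. Friction and masses are not known exactly. Their poses are not given: they have to be found in the camera images.
- dryer: White plastic nail dryer, fixed to the sill: a block 170 (x) x 300 (y) x 60 mm high, its dark hand slots on the -x face. Origin at the centre of its underside, z up. All parts below ride on it and its x, y directions are called dryer x and y.
- pack: Loose black battery pack, 70 g, lying on the tray: a slab 64 (x) x 40 (y) x 14 mm high with a grip rib 44 (x) x 12 (y) x 18 mm high on top, 32 mm high overall. Origin at the centre of its underside, x lengthwise. Either way round is right.
- bay (a point): Centre of the floor of the battery bay, a recess 76 (dryer x) x 52 (dryer y) x 12 mm deep in the dryer's top, 48 mm above the sill; axes as the dryer's. A pack lying in it has its slab's top 2 mm above the dryer's top.
- cover (a joint): Grey battery cover, a hollow dome 84 (dryer x) x 78 (dryer y) x 28 mm high over the bay, hinged along its -x edge. Value in rad: 0 shut, grows as it opens, stop at 1.95; it starts open at 1.7 to 1.93, leaning towards the robot. A weak spring lifts it (under 1 N at the edge). Contact with the catch starts at 0.11, takes about 5 N at the free edge, snaps in below 0.04 and then holds at 0. Not clicked, it springs up again.
- cover_hinge (a point): Middle of the cover's hinge line, at the dryer's top (60 mm high), on the -x side of the bay; the hinge line runs along dryer y.
- cover_edge (a point): Middle of the cover's free (far) edge on its outer face. With the cover shut it lies 84 mm in dryer x from the hinge and 28 mm above it. A catch post 10 x 24 x 22 mm high stands on the dryer 16 to 26 mm beyond it.
- crank (a joint): The charging crank, turning about a vertical axis; rad, grows clockwise seen from above, starts at 0.2 to 4.2, end stop at 20.5. At 0 the arm points along dryer +x; at q it points at an angle -q about z from there. Light friction (1 to 2 N at the knob) and a heavy point of about 5 N more, which pushes back before and on after, within 0.45 rad of 5.57 and 11.85 (once in each turn).
- crank_axis (a point): Point on the crank's axis at the dryer's top (60 mm high). The steel arm's top is 35 mm above it.
- knob_grip (a point): Middle of the upright wooden crank knob, 22 mm across and 36 mm high, free to spin on its pin, 45 mm from the crank's axis. This point is 56 mm above the dryer's top, 20 mm above the knob's foot and 16 mm below its top.
- flywheel: Aluminium disc, 80 mm across, under the crank arm on the crank's axis, dragged along by it through a slip drive: its speed follows the crank's with a lag of about 1 s, so it shows the mean cranking speed.
- gauge (a joint): Charge pointer, 20 mm long, on a grey dial 52 mm across at the middle of the dryer's -x edge on top, geared to the crank: its value is 0.15 times the crank's (rad, clockwise from above, 0 along dryer +x). The dial's two ticks, which bound full charge, are at 1.95 and 2.55 (crank at 13 and 17).
- toggle (a joint): Toggle switch on the dryer's top at its -y end: steel lever, rad, 0 off (leaning to dryer -x), 1.0 on (leaning to dryer +x); stays where it is left.
- toggle_tip (a point): Centre of the ball (13 mm across) at the lever's tip, 36 mm from its pivot, which is 70 mm above the sill, 132 mm from the dryer's middle in dryer -y. The tip starts 102 mm above the sill and 17 mm on the -x side of the pivot and swings over to 17 mm on its +x side; pushing takes about 2 N.
- tray: Round white enamel tray, 256 mm across, floor 4 mm thick, rim 10 mm high, fixed. Origin at the centre of its underside.
- buffer: Grey plastic nail buffer block, 90 x 30 x 18 mm, on the tray; origin under its centre. Leave alone.
- bottle_a: Closed pink glass polish bottle with black cap, 32 mm across, 70 mm high; origin under its centre. Leave alone.
- bottle_b: The other polish bottle, the same shape. Leave alone.
- stick: Wooden orange stick, 126 mm long, 7 mm thick, lying on the sill; origin under its middle, x along it. Leave alone.
Not all that is in view belongs to the job. Of the things like the pack, leave any that is turquoise; of the rest the larger one is meant.

How it is judged:
By the outcome, as a careful person would: the job done as asked, in the order asked, and still so for the second after the job is handed in, with the robot touching nothing.
It also fails if it takes over 72 s, if anything falls off the work surface, if the arm or the gripper's body presses on something with over 40 N, if the wrist force passes 120 N, or if a joint passes its speed limit or range.

ROBOT

A 6-joint arm with a two-finger parallel gripper is mounted at the origin on the work surface. World frame = base frame: x ahead of the robot, y to its left, z up, the work surface at z = 0. Lengths are in m, angles in degrees, forces in N, time in s.
With the tool pointing down it reaches from about 0.325 to 0.85 m from the base axis. Payload 15.5 kg.
Tool frame: the origin (TCP) lies at the very end of the fingers, on their centre line; the grasp point (between the pads) lies arm.grip_depth behind it (arm.grip_depth is the distance from the TCP to the grasp point, in m); z points along the fingers, y is the direction in which the jaws open and shut (so a half turn about z gives the same grasp; the last joint's range is limited). The gripper opens to 91 mm and grips with 3 to 60 N. Pads are 32 mm wide; open, the fingers measure 118 mm over their backs; the gripper's body (76 mm by 178 mm) begins 60 mm behind the grasp point.
Start: joints at [65.919, 28.281, 77.091, -0, 74.628, -5.472], TCP at [0.199, 0.592, 0.214] pointing down, gripper open.
Joint ranges: [-166.48, 166.48], [-47.26, 123.95], [12.59, 153.08], [-70.14, 250.14], [6.76, 159.57], [-176.63, 176.63]. Speed limits (degrees/s): [108.29, 108.29, 147.25, 172.46, 172.46, 172.46].

INTERFACE

Orientations are given as a 3x3 rotation matrix whose columns are the frame's x, y, z axes.
In Python, from rig import arm gives the robot as it stands. Calls block until the motion is done:
- arm.move_to(position, orientation): joint-space move of the TCP to a pose.
- arm.move_l(position, orientation=None, feed=0.15): straight line of the TCP; orientation=None keeps the orientation; feed is the mean speed in m/s.
- arm.move_joints(angles): joint-space move.
- arm.grip(opening): finger opening in m; the grip force is fixed at half the most; returns when the fingers have stopped.
- arm.sleep(seconds).
- arm.solve_ik(position, orientation): joint angles nearest the present ones, or None.
- arm.snapshot(name): name is "side" or "top" or "wrist"; returns the picture (420x560x3 uint8, red, green, blue); there is no depth.
- arm.get_calibration(name): a dict with "intrinsics" (3x3 intrinsics, pixels), "cam_to_world" (4x4, takes a point from camera to world coordinates). Camera axes: x right, y down, z forward; pixel columns grow to the right and rows downward; lengths in m; the calibration is good to about 2 mm. A picture is of the moment at which its call begins: read the wrist's pose just before it. get_calibration takes no time and is no camera call; for the wrist camera it gives the pose at the moment of the call.
A pose or a line that the arm cannot do raises arm.Unreachable and nothing moves.
- arm.sign_off(): hands the job in, once; it reports no verdict.
Readings, each from a call of its own:
- arm.current_t(): time.
- arm.current_joint_positions(): joint angles.
- arm.current_dq(): joint speeds.
- arm.current_tau(): joint torques, N m.
- arm.current_ee_pos(): TCP position.
- arm.current_tool_rot(): TCP orientation.
- arm.current_force(): force on the tool from outside, world axes, zero at the start.
- arm.current_torque(): the same for the moment, N m.
- arm.current_width(): finger opening in m.
Only numpy, scipy, OpenCV 4.12 (cv2) and the standard library are available. Lean on these libraries where they do the work, as an engineer would, in place of code of your own. Each camera call takes 0.05 s, during which the arm holds its last target.

## Working session

There is one attempt and no reset: what is moved stays moved. The work goes in short steps, each a Python script; the robot and the scene stay as the last script left them, time stands still between calls to the robot, and variables do not carry over. Pictures are saved under pics/ and viewed, and the job is handed in when it is done.

```bash
mkdir -p pics; ls
cat > h.py <<'E'
import numpy as np, cv2
from rig import arm
def snap(n,f):
    im=arm.snapshot(n); cv2.imwrite('pics/'+f+'.png',im[:,:,::-1]); return im
def calib(n):
    c=arm.get_calibration(n); return np.array(c['intrinsics']),np.array(c['cam_to_world'])
def ray(c,u,v):
    K,T=c; d=T[:3,:3]@np.linalg.solve(K,[u,v,1.]); return T[:3,3],d
def onplane(c,u,v,z):
    o,d=ray(c,u,v); return o+d*(z-o[2])/d[2]
def proj(c,p):
    K,T=c; q=K@(T[:3,:3].T@(np.asarray(p)-T[:3,3])); return q[:2]/q[2]
def two(c1,p1,c2,p2):
    o1,d1=ray(c1,*p1);o2,d2=ray(c2,*p2)
    s=np.linalg.lstsq(np.stack([d1,-d2],1),o2-o1,rcond=None)[0]
    a=o1+d1*s[0];b=o2+d2*s[1]; return (a+b)/2,np.linalg.norm(a-b)
E
python3 - <<'E'
from h import *
np.set_printoptions(precision=3,suppress=True)
for n in ['top','side','wrist']:
    snap(n,n+'0'); print(n,*calib(n))
print(arm.grip_depth,arm.current_t(),arm.current_width(), arm.current_tool_rot())
E
```

```text
pics
top [[501.7     0.    278.043]
 [  0.    501.7   209.081]
 [  0.      0.      1.   ]] [[ 0.028 -0.982  0.188  0.359]
 [-1.    -0.029 -0.002  0.072]
 [ 0.008 -0.187 -0.982  1.401]
 [ 0.     0.     0.     1.   ]]
side [[409.061   0.    278.774]
 [  0.    409.061 216.495]
 [  0.      0.      1.   ]] [[ 0.987 -0.122  0.106  0.478]
 [-0.162 -0.738  0.656 -0.71 ]
 [-0.002 -0.664 -0.748  0.994]
 [ 0.     0.     0.     1.   ]]
wrist [[326.535   0.    278.503]
 [  0.    326.535 205.336]
 [  0.      0.      1.   ]] [[ 0.318  0.918  0.235  0.133]
 [ 0.948 -0.308 -0.08   0.616]
 [-0.002  0.248 -0.969  0.384]
 [ 0.     0.     0.     1.   ]]
0.0188 0.15 0.0911737700711791 [[-0.948  0.319 -0.   ]
 [ 0.319  0.948 -0.001]
 [ 0.    -0.001 -1.   ]]
```

View pics/top0.png

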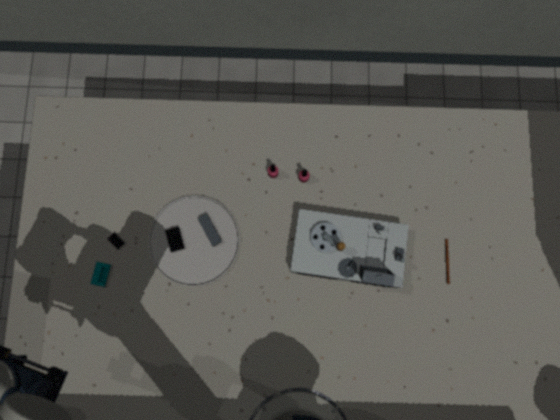

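View pics/side0.png

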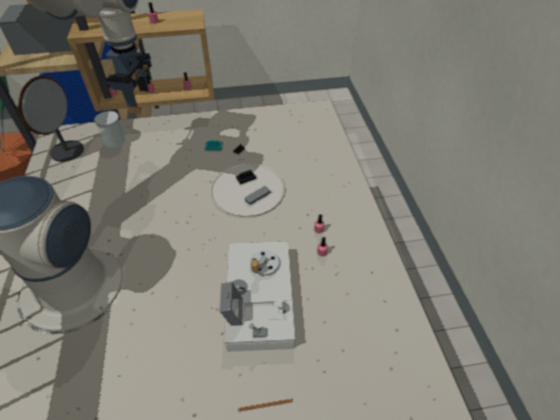

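View pics/wrist0.png

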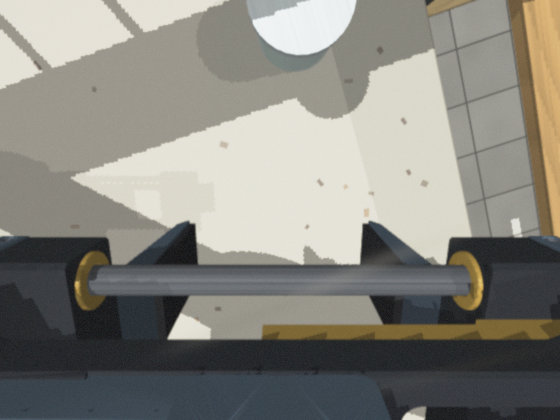

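The top view shows three pack-like things: black on the tray (175,238), a smaller black one off the tray (116,240) and a turquoise one (101,274). The pack should be the one on the tray. Next, close crops.

Run:
```python
from h import *
im=cv2.imread('pics/top0.png')
a=cv2.resize(im[185:300,80:250],None,fx=4.5,fy=4.5,interpolation=cv2.INTER_CUBIC)
cv2.imwrite('pics/c1.png',a)
b=cv2.resize(im[195:300,280:420],None,fx=5.5,fy=5.5,interpolation=cv2.INTER_CUBIC)
cv2.imwrite('pics/c2.png',b)
im=cv2.imread('pics/side0.png')
b=cv2.resize(im[235:355,210:310],None,fx=5,fy=5,interpolation=cv2.INTER_CUBIC)
cv2.imwrite('pics/c3.png',b)
```

```text
(no output)
```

View pics/c1.png

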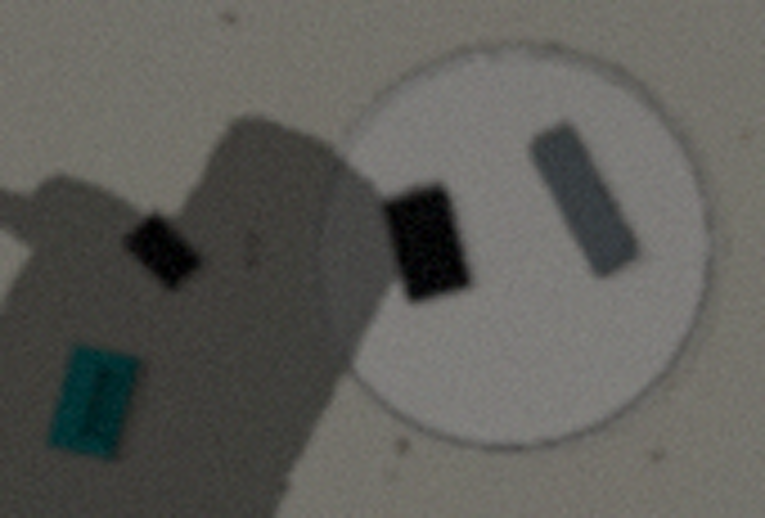

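View pics/c2.png

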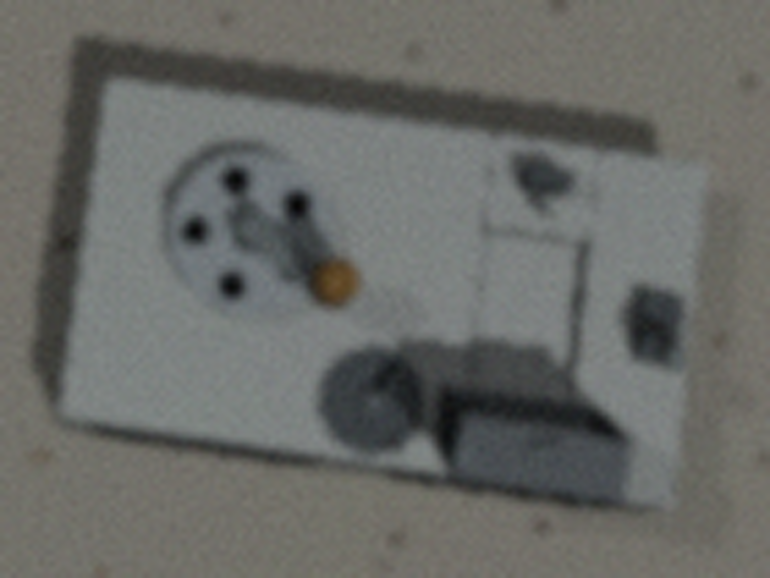

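View pics/c3.png

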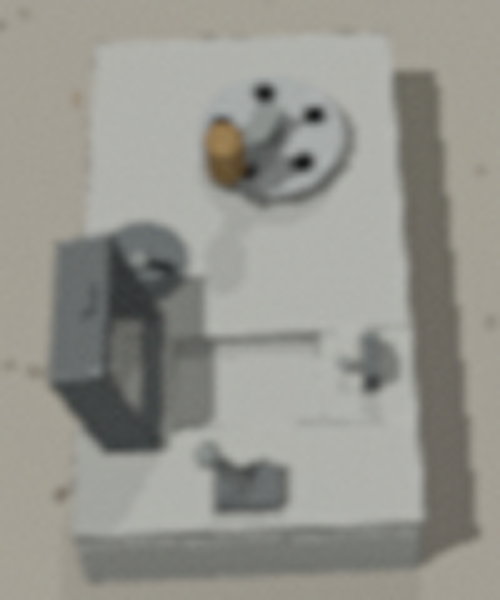

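The crops confirm the choice: the tray one at (175,238) is black, has the right size and is larger than the black one at (116,240). The dryer shows the knob pointing down-right, the open cover at the bottom, and the toggle on the right. Rough positions from the top view come next.

Run:
```python
from h import *
np.set_printoptions(precision=4,suppress=True)
c=calib('top'); s=calib('side')
im=cv2.imread('pics/top0.png')
m=(im.max(2)<28).astype(np.uint8); m[:, :150]=0;m[:,195:]=0;m[:215]=0;m[:][270:]=0
cs,_=cv2.findContours(m,0,2); k=max(cs,key=cv2.contourArea); r=cv2.minAreaRect(k);print(r)
b=cv2.boxPoints(r); P=np.array([onplane(c,u,v,.018) for u,v in b]);print(P, P.mean(0),[np.linalg.norm(P[i]-P[i-1]) for i in range(4)])
# dryer corners at top z=.06 (c2: 5.5x, offset 280,195)
Q=np.array([onplane(c,280+u/5.5,195+v/5.5,.06) for u,v in [(105,78),(708,162),(668,508),(62,418)]])
print(Q,[np.linalg.norm(Q[i]-Q[i-1]) for i in range(4)],Q.mean(0))
ft=lambda u,v:(280+u/5.5,195+v/5.5); fs=lambda u,v:(210+u/5,235+v/5)
print('knobtop',onplane(c,*ft(335,280),.132),onplane(s,*fs(224,135),.132))
print('toggle',two(c,ft(650,292),s,fs(208,456)))
```

```text
((174.12033081054688, 238.70126342773438), (21.257165908813477, 13.011962890625), 75.0685806274414)
[[0.5544 0.381  0.018 ]
 [0.5648 0.3468 0.018 ]
 [0.508  0.3279 0.018 ]
 [0.4977 0.3619 0.018 ]] [0.5312 0.3544 0.018 ] [np.float64(0.059802198499609126), np.float64(0.03580506512764492), np.float64(0.059881400542593506), np.float64(0.0355354688710137)]
[[ 0.6165  0.0118  0.06  ]
 [ 0.5832 -0.2862  0.06  ]
 [ 0.4139 -0.2635  0.06  ]
 [ 0.4486  0.0292  0.06  ]] [np.float64(0.1688016879328512), np.float64(0.29985268239731644), np.float64(0.17081002291205521), np.float64(0.2946574453480146)] [ 0.5156 -0.1272  0.06  ]
knobtop [ 0.5109 -0.0932  0.132 ] [ 0.5144 -0.0984  0.132 ]
toggle (array([ 0.4999, -0.2507,  0.0913]), np.float64(0.029003293135698764))
```

```bash
cat >> h.py <<'E'
def R(deg):
    t=np.radians(deg);c,s=np.cos(t),np.sin(t)
    return np.array([[c,s,0],[s,-c,0],[0,0,-1.]])
E
python3 - <<'E'
from h import *
np.set_printoptions(precision=4,suppress=True)
for p,a in [((.531,.354,.2),198.4),((.531,.354,.02),198.4),((.5,-.18,.25),173.4),((.38,-.18,.12),173.4)]:
    print(arm.solve_ik(p,R(a)))
arm.move_to((.531,.354,.16),R(198.4)); print(arm.current_t())
snap('wrist','w1'); print(calib('wrist'))
E
```

```text
[ 28.3314  30.0771  76.1088  -0.      73.8141 -80.0686]
[ 28.3314  42.156   85.0534  -0.      52.7905 -80.0686]
[ -26.2384   18.6727   87.3335   -0.       73.9938 -109.6384]
[ -33.495    20.3307  111.3189   -0.       48.3505 -116.895 ]
1.675
(array([[326.535 ,   0.    , 278.5031],
       [  0.    , 326.535 , 205.3357],
       [  0.    ,   0.    ,   1.    ]]), array([[-0.3172,  0.9187,  0.2353,  0.4641],
       [ 0.9484,  0.3073,  0.0786,  0.3343],
       [-0.0001,  0.2481, -0.9687,  0.3306],
       [ 0.    ,  0.    ,  0.    ,  1.    ]]))
```

View pics/w1.png

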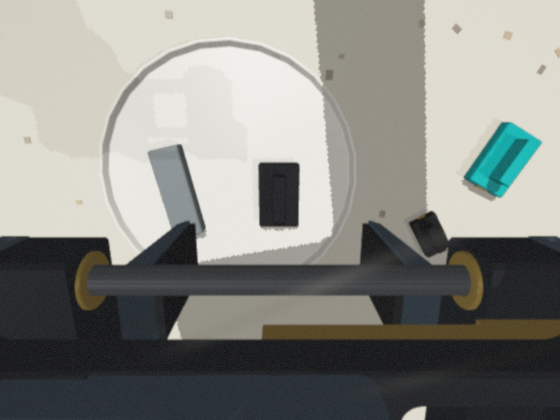

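The wrist view shows the black ribbed pack at (279,195) on the tray, clearly larger than the black lump at (429,233). The buffer is at (177,190).

Run:
```python
from h import *
np.set_printoptions(precision=4,suppress=True)
c=calib('wrist')
im=cv2.imread('pics/w1.png')
m=np.zeros(im.shape[:2],np.uint8); m[150:238,245:320]=(im.max(2)[150:238,245:320]<60)
cs,_=cv2.findContours(m,0,2); k=max(cs,key=cv2.contourArea); r=cv2.minAreaRect(k);print(r)
b=cv2.boxPoints(r); P=np.array([onplane(c,u,v,.018) for u,v in b]);print(P, P.mean(0),[np.linalg.norm(P[i]-P[i-1]) for i in range(4)])
d=[P[i]-P[i-1] for i in range(4)]; d=max(d,key=np.linalg.norm); print(np.degrees(np.arctan2(d[1],d[0])))
a=cv2.resize(im[150:245,235:325],None,fx=6,fy=6,interpolation=cv2.INTER_CUBIC)
cv2.imwrite('pics/c4.png',np.clip(a.astype(int)*2,0,255))
```

```text
((279.0, 194.5), (61.0, 38.0), 90.0)
[[0.5069 0.3299 0.018 ]
 [0.4954 0.3644 0.018 ]
 [0.5531 0.3847 0.018 ]
 [0.5652 0.3485 0.018 ]] [0.5302 0.3569 0.018 ] [np.float64(0.061230853448430884), np.float64(0.0363774619435152), np.float64(0.06123075608878398), np.float64(0.0381451668669708)]
-162.31434398911952[ WARN:0@0.787] global loadsave.cpp:1063 imwrite_ Unsupported depth image for selected encoder is fallbacked to CV_8U.
```

View pics/c4.png

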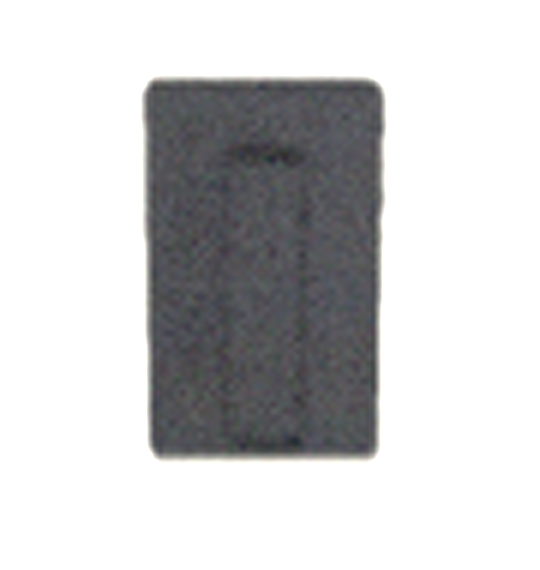

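Run:
```python
from h import *
np.set_printoptions(precision=4,suppress=True)
r=R(197.9)
arm.grip(.05)
arm.move_to((.5302,.3569,.07),r)
arm.move_l((.5302,.3569,.0205),r,feed=.08); print(arm.current_force())
arm.grip(.006); print(arm.current_width(),arm.current_force())
arm.move_l((.5302,.3569,.12),r,feed=.15); print(arm.current_width(),arm.current_t(),arm.current_force())
snap('wrist','w2')
arm.move_to((.40,-.12,.27),R(173.4)); print(arm.current_t())
snap('wrist','w3'); print(calib('wrist'));snap('side','s3')
```

```text
[-0.9289 -1.1624 -0.8527]
0.011600616057111027 [-1.371  -0.7967  2.5117]
0.011862700871420813 5.2 [-0.4287 -0.603  -0.9295]
7.125
(array([[326.535 ,   0.    , 278.5031],
       [  0.    , 326.535 , 205.3357],
       [  0.    ,   0.    ,   1.    ]]), array([[ 0.1129,  0.9626,  0.2463,  0.3309],
       [ 0.9936, -0.1093, -0.0283, -0.1101],
       [-0.0003,  0.2479, -0.9688,  0.4403],
       [ 0.    ,  0.    ,  0.    ,  1.    ]]))
```

View pics/w2.png

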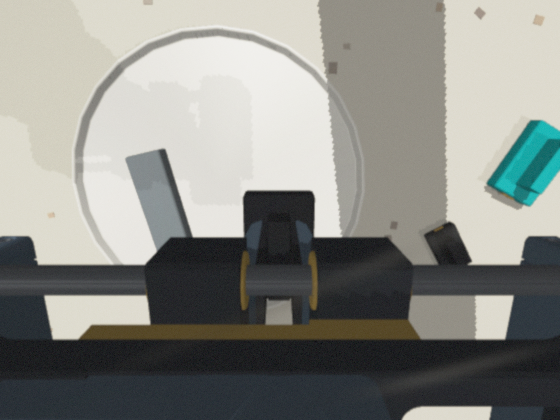

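View pics/w3.png

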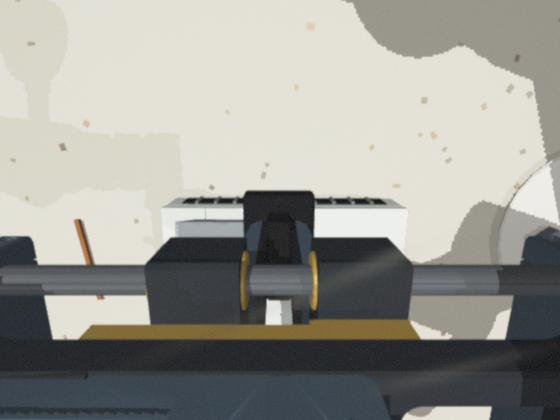

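The pack is gripped (width 11.9 mm, matching the 12 mm rib), but the dryer is mostly hidden behind the gripper at rows 200–290. I'll move the camera forward for a clear view of it.

Run:
```python
from h import *
np.set_printoptions(precision=4,suppress=True)
arm.move_to((.63,-.16,.27),R(173.4)); print(arm.current_t())
np.save('c5.npy',np.array(calib('wrist'),dtype=object),allow_pickle=True)
snap('wrist','w4'); print(calib('wrist'))
```

```text
8.15
(array([[326.535 ,   0.    , 278.5031],
       [  0.    , 326.535 , 205.3357],
       [  0.    ,   0.    ,   1.    ]]), array([[ 0.1139,  0.9625,  0.2461,  0.5595],
       [ 0.9935, -0.1103, -0.0288, -0.1502],
       [-0.0006,  0.2478, -0.9688,  0.4408],
       [ 0.    ,  0.    ,  0.    ,  1.    ]]))
```

View pics/w4.png

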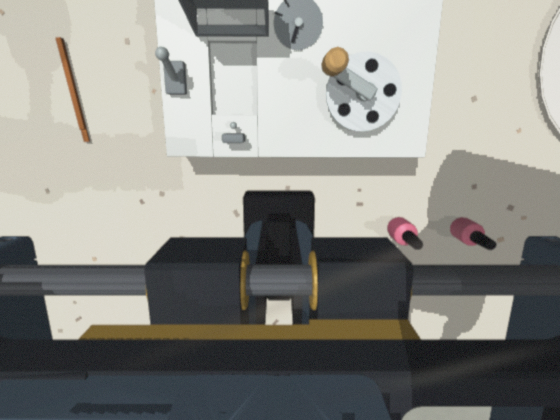

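Excellent view: bay at (233,78), catch post (233,137), knob (335,60), crank axis (363,92), toggle ball (162,53), cover at the top (230,18). I'll enlarge it to measure.

Run:
```python
from h import *
im=cv2.imread('pics/w4.png')
cv2.imwrite('pics/c5.png',cv2.resize(im[0:165,140:300],None,fx=5,fy=3.6*5/3.6,interpolation=cv2.INTER_CUBIC)[:,:800][:600])
cv2.imwrite('pics/c6.png',cv2.resize(im[0:165,280:450],None,fx=3.6,fy=3.6,interpolation=cv2.INTER_CUBIC))
cv2.imwrite('pics/c7.png',cv2.resize(im[110:165,140:300],None,fx=5,fy=5,interpolation=cv2.INTER_CUBIC))
```

```text
(no output)
```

View pics/c5.png

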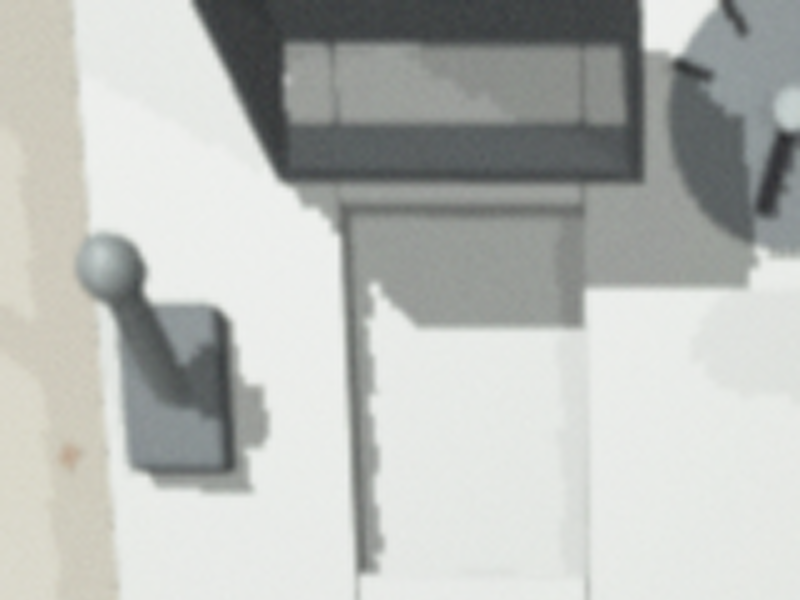

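View pics/c6.png

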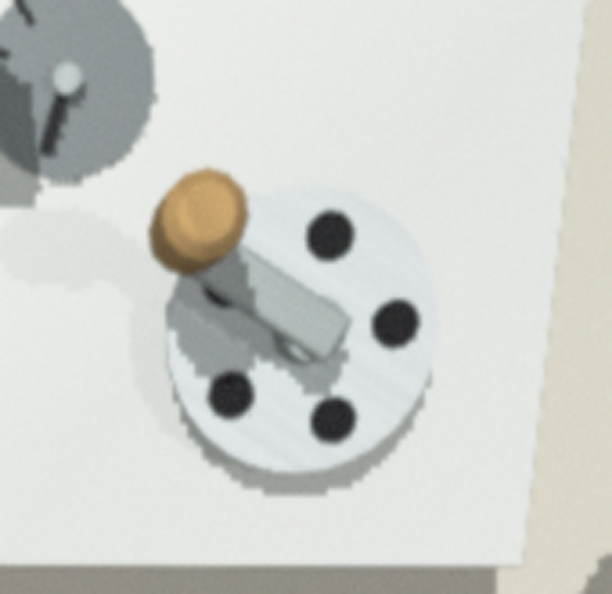

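View pics/c7.png

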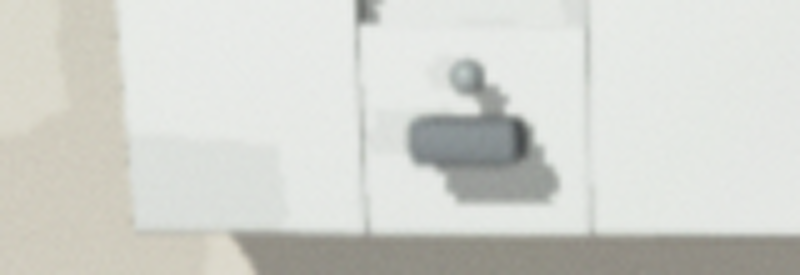

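Run:
```python
from h import *
np.set_printoptions(precision=4,suppress=True)
c=tuple(np.load('c5.npy',allow_pickle=True)); c=(np.array(c[0],float),np.array(c[1],float))
f5=lambda u,v:(140+(u+.5)/5-.5,(v+.5)/5-.5); f6=lambda u,v:(280+(u+.5)/3.6-.5,(v+.5)/3.6-.5); f7=lambda u,v:(140+(u+.5)/5-.5,110+(v+.5)/5-.5)
z=.06
A=onplane(c,*f7(135,230),z);B=onplane(c,*f6(522,565),z)
print('+x corners',A,B,np.linalg.norm(A-B)); d=(B-A)/np.linalg.norm(B-A); print('yaw',np.degrees(np.arctan2(-d[0],d[1])))
yaw=np.arctan2(-d[0],d[1]); ex=np.array([np.cos(yaw),np.sin(yaw),0]);ey=np.array([-np.sin(yaw),np.cos(yaw),0])
O=(A+B)/2-ex*.085; print('O',O)
L=lambda p:np.array([(p-O)@ex,(p-O)@ey,p[2]])
for n,p in dict(tl183=f5(340,183),tl208=f5(345,208),tr=f5(583,208),bl=f5(357,577),br=f5(587,577)).items(): print(n,L(onplane(c,*p,z)))
for n,p in dict(fl_top=f5(345,212),fl_br=f5(560,575)).items(): print(n,L(onplane(c,*p,.048)))
print('post',L(onplane(c,*f7(467,135),.082)))
print('gauge',L(onplane(c,*f6(62,95),.062)))
print('cover wall feet',L(onplane(c,*f5(287,180),z)),L(onplane(c,*f5(643,180),z)))
print('fly c',L(onplane(c,*f6(305,330),.08)), L(onplane(c,*f6(302,340),.072)))
print('knob',L(onplane(c,*f6(205,210),.132)),onplane(c,*f6(205,210),.132))
print('ball',L(onplane(c,*f5(110,267),.102)),onplane(c,*f5(110,267),.102))
print('holes',[L(onplane(c,*f6(*p),.08)) for p in [(330,235),(395,323),(232,394),(333,420)]])
```

```text
+x corners [ 0.5825 -0.2833  0.06  ] [0.6176 0.0134 0.06  ] 0.29878946026943604
yaw -6.743425351284048
O [ 0.5156 -0.125   0.06  ]
tl183 [-0.0412 -0.0956  0.06  ]
tl208 [-0.0363 -0.0948  0.06  ]
tr [-0.0365 -0.0441  0.06  ]
bl [ 0.0395 -0.0958  0.06  ]
br [ 0.0393 -0.0442  0.06  ]
fl_top [-0.0382 -0.0972  0.048 ]
fl_br [ 0.0386 -0.0512  0.048 ]
post [ 0.0622 -0.0689  0.082 ]
gauge [-0.0508 -0.0011  0.062 ]
cover wall feet [-0.0417 -0.1069  0.06  ] [-0.042  -0.0313  0.06  ]
fly c [0.0154 0.0697 0.08  ] [0.0175 0.071  0.072 ]
knob [-0.0076  0.0306  0.132 ] [ 0.5116 -0.0937  0.132 ]
ball [-0.0167 -0.132   0.102 ] [ 0.4835 -0.2541  0.102 ]
holes [array([-0.0103,  0.0751,  0.08  ]), array([0.0134, 0.0957, 0.08  ]), array([0.0333, 0.0494, 0.08  ]), array([0.0406, 0.0797, 0.08  ])]
```

Measurements agree with the description: bay 76×51 mm, ball at (-17,-132), post at x 62 mm. Now I'll place the pack.

```bash
cat >> h.py <<'E'
YAW=-6.74; _y=np.radians(YAW)
EX=np.array([np.cos(_y),np.sin(_y),0]);EY=np.array([-np.sin(_y),np.cos(_y),0])
O=np.array([.5156,-.125,0])+EX*.0007
def W(x,y,z): return O+EX*x+EY*y+np.array([0,0,z])
def L(p): p=np.asarray(p)-O; return np.array([p@EX,p@EY,p[2]])
RT=R(180+YAW)
E
python3 - <<'E'
from h import *
np.set_printoptions(precision=4,suppress=True)
arm.move_to(W(0,-.07,.12),RT)
f0=arm.current_force(); arm.move_l(W(0,-.07,.069),feed=.08); print(f0,arm.current_force())
for z in [.067,.066,.065,.064]:
    arm.move_l(W(0,-.07,z),feed=.03); f=arm.current_force()-f0; print(z,f,arm.current_ee_pos())
    if f[2]>3: break
snap('side','s4');snap('wrist','w5');print(arm.current_t())
E
python3 -c "
import cv2
im=cv2.imread('pics/s4.png');cv2.imwrite('pics/c8.png',cv2.resize(im[215:355,190:330],None,fx=4.2,fy=4.2,interpolation=2))"
```

```text
[-0.1149  0.1215 -0.1026] [-0.1202 -0.9518 -0.5892]
0.067 [ 0.0396  0.1007 -1.0501] [ 0.5082 -0.1946  0.0672]
0.066 [ 0.7282 -0.1477 -0.7635] [ 0.5081 -0.1946  0.066 ]
0.065 [-0.723   0.1042 -1.3145] [ 0.508  -0.1946  0.0649]
0.064 [-1.7594  0.5379  9.7327] [ 0.5082 -0.1947  0.0644]
10.9
```

View pics/c8.png

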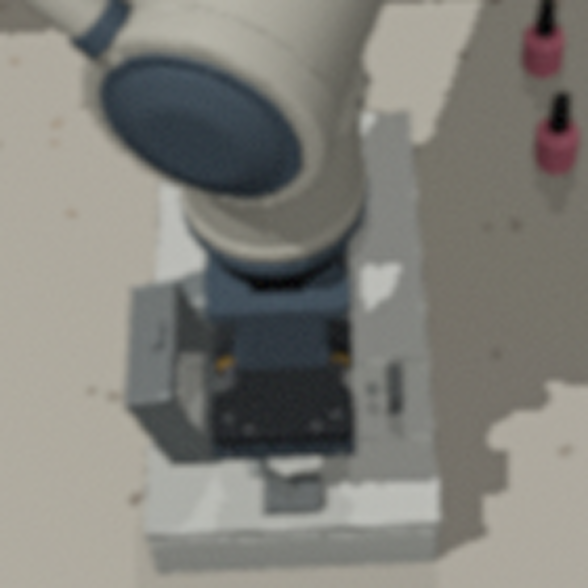

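View pics/w5.png

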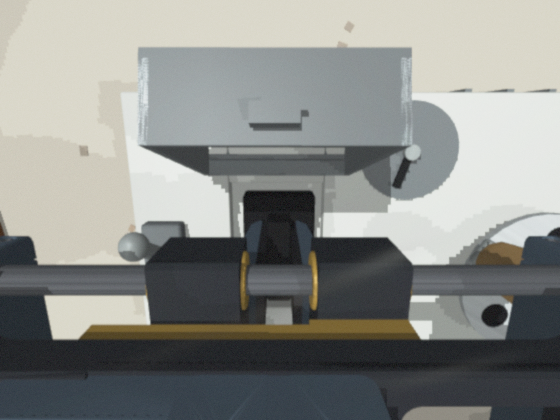

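Contact came at TCP z 64.4 mm, just where the bay floor should be, and w5 shows the pack inside the bay outline (rim at row 180, pack end at row 192). Next I'll release, rise and look.

Run:
```python
from h import *
np.set_printoptions(precision=4,suppress=True)
arm.grip(.04)
arm.move_l(W(0,-.07,.12),feed=.15)
arm.move_to(W(.075,-.07,.24),RT)
snap('wrist','w6'); print(arm.current_t()); np.savez('c6.npz',*calib('wrist'))
```

```text
12.7083
```

View pics/w6.png

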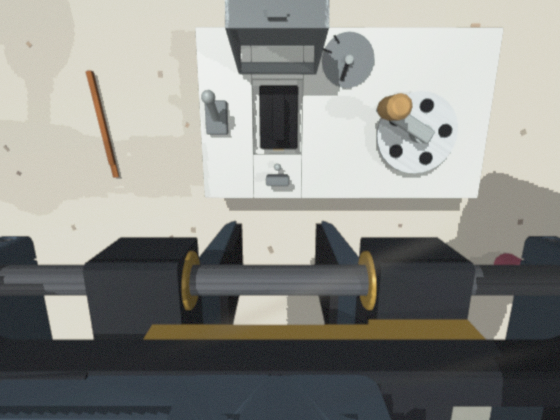

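The pack (278,117) lies flat and lengthwise inside the bay. Next I'll go behind the cover and fold it shut along its arc, watching the force.

```bash
python3 - <<'E'
from h import *
np.set_printoptions(precision=3,suppress=True)
def tgt(q):
    r=.066+(.080-.066)*(1.95-q)/1.95
    x=-.042+r*np.cos(q)-.028*np.sin(q); z=.06+r*np.sin(q)+.028*np.cos(q)
    return W(x-.016,-.069,z+.001)
p=tgt(1.95); print(L(p), arm.solve_ik(W(-.135,-.069,L(p)[2]),RT) )
arm.move_to(W(-.135,-.069,.19),RT)
arm.grip(0.0)
arm.move_l(W(-.135,-.069,L(p)[2]),feed=.15)
f0=arm.current_force()
arm.move_l(p,feed=.1); print(arm.current_t(),arm.current_force()-f0)
for q in np.arange(1.8,0.05,-.15):
    t=arm.current_t(); arm.move_l(tgt(q),feed=.08); f=arm.current_force()-f0
    print(round(q,2),round(arm.current_t()-t,3),f)
    if np.linalg.norm(f)>30: break
print(L(arm.current_ee_pos()),arm.current_t())
snap('side','s5')
E
python3 -c "
import cv2
im=cv2.imread('pics/s5.png');cv2.imwrite('pics/c9.png',cv2.resize(im[215:355,190:330],None,fx=4.2,fy=4.2,interpolation=2))"
```

```text
[-0.108 -0.069  0.112] [ -33.687   20.793  112.647   -0.      46.559 -116.947]
15.3833 [-1.083 -0.625 -0.019]
1.8 0.292 [-1.77  -0.688 -1.423]
1.65 0.292 [-1.485 -1.411 -0.023]
1.5 0.292 [-0.873  0.183 -0.641]
1.35 0.3 [-1.058 -0.579  0.098]
1.2 0.3 [-1.519 -1.408  0.001]
1.05 0.3 [-1.449 -1.161 -0.414]
0.9 0.3 [-2.008 -0.488 -0.172]
0.75 0.3 [-1.148 -0.346  0.202]
0.6 0.308 [-0.629 -1.721 -0.208]
0.45 0.308 [-1.538 -0.824 -0.825]
0.3 0.308 [-0.758 -0.53  -0.312]
0.15 0.308 [-1.284 -1.533 -0.016]
[ 0.016 -0.069  0.1  ] 18.9917
```

View pics/c9.png

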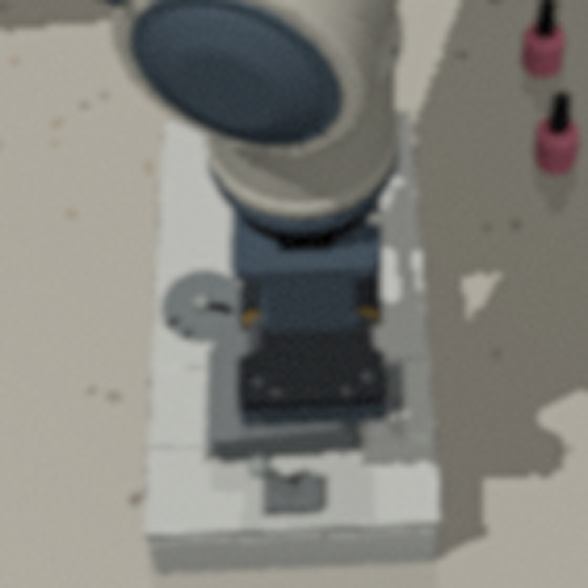

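The cover is folded down under the fingers and the gauge dial is clear. Now I'll press the far edge.

Run:
```python
from h import *
np.set_printoptions(precision=3,suppress=True)
f0=arm.current_force()
for z in np.arange(.097,.080,-.0015):
    arm.move_l(W(.021,-.069,z),feed=.03); f=arm.current_force()-f0
    print(round(z,4),f,L(arm.current_ee_pos())[2])
    if f[2]>18: break
arm.move_l(W(.021,-.069,.115),feed=.1)
print(arm.current_t()); 
arm.move_to(W(.09,-.04,.24),RT); snap('wrist','w7'); np.savez('c7.npz',*calib('wrist')); print(arm.current_t())
```

```text
0.097 [ 0.706 -0.681  0.029] 0.09696123468374951
0.0955 [ 0.294 -0.437  0.26 ] 0.095514075461927
0.094 [ 0.765 -0.428  1.835] 0.09406024309976625
0.0925 [-0.191 -0.821 -0.593] 0.09231905743866761
0.091 [-0.435 -0.685 -0.645] 0.09074923952847831
0.0895 [ 0.116 -1.348 -1.563] 0.08931613455711919
0.088 [ 0.582 -1.363  0.057] 0.08801901288168548
0.0865 [-2.726  1.384 18.344] 0.0874695947947686
21.5833
22.2667
```

View pics/w7.png

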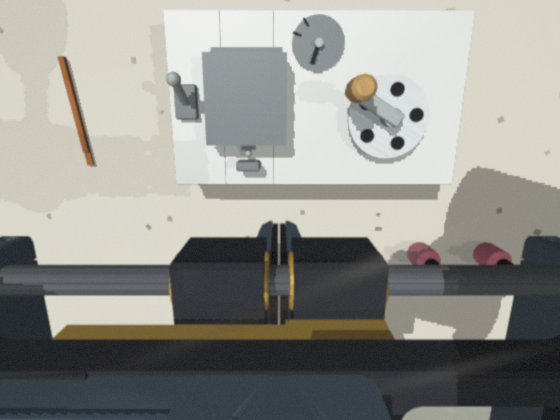

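Run:
```python
from h import *
np.set_printoptions(precision=4,suppress=True)
d=np.load('c7.npz'); c=(d['arr_0'],d['arr_1'])
for p in [(204,48),(286,48),(289,146),(206,145)]: print('cover',L(onplane(c,*p,.088)))
im=cv2.imread('pics/w7.png'); hsv=cv2.cvtColor(im,cv2.COLOR_BGR2HSV)
# flywheel holes
m=(im.max(2)<70).astype(np.uint8); m[:70]=0;m[150:]=0;m[:,:345]=0;m[:,430:]=0
n,_,st,ce=cv2.connectedComponentsWithStats(m)
H=[(ce[i],st[i,4]) for i in range(1,n) if st[i,4]>40]
for z in (.07,.075,.08):
    P=np.array([L(onplane(c,*u,z))[:2] for u,a in H]); A=np.c_[2*P,np.ones(len(P))]; s=np.linalg.lstsq(A,(P**2).sum(1),rcond=None)[0]
    print(z,[a for u,a in H],s[:2],np.sqrt(s[2]+s[0]**2+s[1]**2)); print(P)
m=((hsv[...,0]>8)&(hsv[...,0]<25)&(hsv[...,1]>110)).astype(np.uint8); m[:60]=0;m[120:]=0;m[:,:330]=0;m[:,400:]=0
k=max(cv2.findContours(m,0,2)[0],key=cv2.contourArea); print(cv2.boundingRect(k),cv2.contourArea(k))
cv2.imwrite('pics/c10.png',cv2.resize(im[60:170,330:450],None,fx=5,fy=5,interpolation=2))
```

```text
cover [-0.0458 -0.1059  0.088 ]
cover [-0.0459 -0.0317  0.088 ]
cover [ 0.0415 -0.0282  0.088 ]
cover [ 0.0407 -0.1087  0.088 ]
0.07 [np.int32(120), np.int32(115), np.int32(111), np.int32(106)] [0.0139 0.0719] 0.027460794454585342
[[-0.0128  0.078 ]
 [ 0.0115  0.0993]
 [ 0.0319  0.0511]
 [ 0.0392  0.0827]]
0.075 [np.int32(120), np.int32(115), np.int32(111), np.int32(106)] [0.014  0.0703] 0.02705604579788155
[[-0.0124  0.0763]
 [ 0.0116  0.0973]
 [ 0.0317  0.0498]
 [ 0.0389  0.0809]]
0.08 [np.int32(120), np.int32(115), np.int32(111), np.int32(106)] [0.0141 0.0687] 0.026651297141177244
[[-0.0119  0.0746]
 [ 0.0117  0.0953]
 [ 0.0315  0.0485]
 [ 0.0386  0.0792]]
(347, 75, 29, 25) 463.5
```

View pics/c10.png

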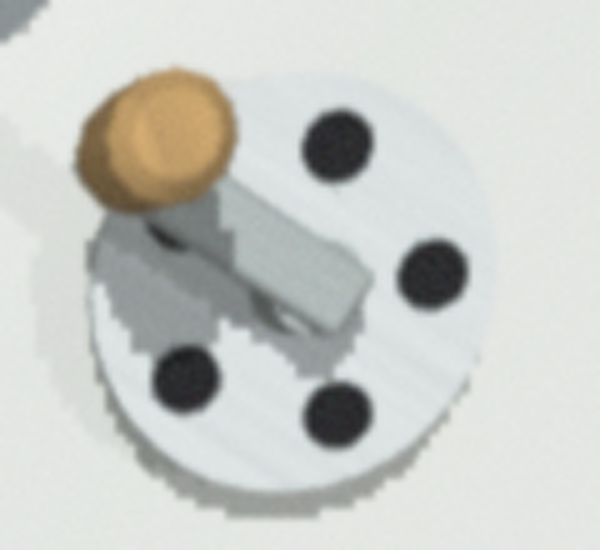

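Run:
```python
from h import *
np.set_printoptions(precision=4,suppress=True)
d=np.load('c7.npz'); c=(d['arr_0'],d['arr_1'])
k=L(onplane(c,330+183/5,60+127/5,.132)); a=np.array([.0145,.070]); v=k[:2]-a
print(k,np.linalg.norm(v),'q',-np.arctan2(v[1],v[0]))
d=np.load('c5.npy',allow_pickle=True);c5=(np.array(d[0],float),np.array(d[1],float))
k5=L(onplane(c5,280+205/3.6,210/3.6,.132));v=k5[:2]-a;print(k5,np.linalg.norm(v),-np.arctan2(v[1],v[0]))
print('2view',[L(x) if i==0 else x for i,x in enumerate(two(c,(330+183/5,60+127/5),c5,(280+205/3.6,210/3.6)))])
# IK continuity round the circle
for q in np.linspace(2.1,15,14):
    p=W(a[0]+.045*np.cos(q),a[1]-.045*np.sin(q),.1); print(arm.solve_ik(p,RT))
```

```text
[-0.0094  0.0321  0.132 ] 0.04480612831876811 q 2.134207876472619
[-0.008  0.031  0.132] 0.04506602293971884 2.093806955320958
2view [array([-0.0087,  0.0315,  0.132 ]), np.float64(0.0017831171973097491)]
[ -16.8972   28.5029   99.2083   -0.       52.2888 -100.1572]
[-13.1482  27.0697 102.3986  -0.      50.5316 -96.4082]
[ -8.6105  28.3195  99.6169  -0.      52.0636 -91.8705]
[ -7.8892  31.0153  93.6045  -0.      55.3802 -91.1492]
[-11.0188  32.7     89.839   -0.      57.461  -94.2788]
[-15.2105  31.9458  91.5256  -0.      56.5286 -98.4705]
[ -17.1935   29.384    97.2447   -0.       53.3713 -100.4535]
[-14.7582  27.2672 101.9593  -0.      50.7735 -98.0182]
[ -9.8445  27.6331 101.1451  -0.      51.2218 -93.1045]
[ -7.6105  30.1156  95.613   -0.      54.2715 -90.8705]
[ -9.7027  32.3795  90.556   -0.      57.0645 -92.9627]
[-13.9057  32.4714  90.3504  -0.      57.1782 -97.1657]
[ -16.9662   30.3146   95.1689   -0.       54.5166 -100.2262]
[-16.0554  27.7618 100.8586  -0.      51.3796 -99.3154]
```

The knob's radius about the axis comes out at 44.8 mm (45 given), so q ≈ 2.11, which the gauge supports. I'll grip the knob first and check forces.

```bash
python3 - <<'E'
from h import *
np.set_printoptions(precision=4,suppress=True)
arm.grip(.05)
arm.move_to(W(-.0087,.0315,.15),RT)
arm.move_l(W(-.0087,.0315,.100),feed=.1); f0=arm.current_force(); print(f0)
arm.grip(.016); print(arm.current_width(),arm.current_force()-f0,L(arm.current_ee_pos()),arm.current_t())
im=snap('wrist','w8'); snap('side','s8')
E
python3 -c "
import cv2
im=cv2.imread('pics/s8.png');cv2.imwrite('pics/c11.png',cv2.resize(im[215:355,190:330],None,fx=4.2,fy=4.2,interpolation=2))"
```

```text
[ 0.6787  0.6156 -0.2044]
0.021283327809964798 [-2.4358 -3.0107  5.8601] [-0.0086  0.0313  0.1002] 25.0083
```

View pics/w8.png

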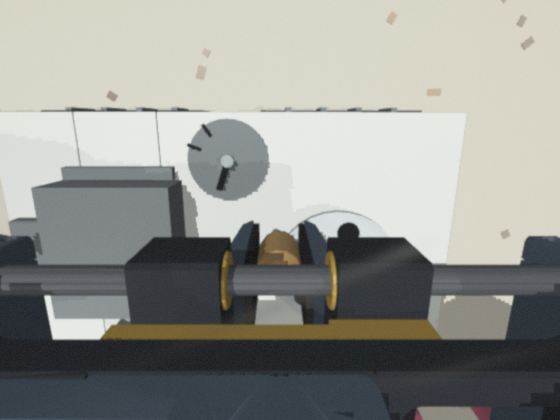

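The knob is centred between the pads (281,250), width 21.3 mm. Now cranking.

Run:
```python
from h import *
np.set_printoptions(precision=1,suppress=True)
a=(.0145,.070); f0=arm.current_force(); q0=2.11; N=31; dq=(15.0-q0)/N
P=lambda q:W(a[0]+.045*np.cos(q),a[1]-.045*np.sin(q),.100)
T=.31; t0=arm.current_t(); feed=2*.045*np.sin(dq/2)/(T-.15); log=[]
for i in range(1,N+1):
    q=q0+dq*i; t=arm.current_t()
    arm.move_l(P(q),feed=feed)
    t2=arm.current_t(); f=arm.current_force()-f0; l=L(arm.current_ee_pos())
    qm=-np.arctan2(l[1]-a[1],l[0]-a[0]); qm+=2*np.pi*round((q-qm)/2/np.pi)
    log.append((round(q,2),round(t2-t,3),round(qm-q,3),np.linalg.norm(f)))
    if np.linalg.norm(f)>60: print('ABORT');break
te=arm.current_t(); print('turn time',(te-t0)/(q-q0)*2*np.pi)
print('\n'.join('%.2f %.3f %.3f %.1f'%x for x in log)); print(arm.current_width(),te)
snap('wrist','w9')
```

```text
turn time 4.659208567893355
2.53 0.308 0.009 9.2
2.94 0.308 0.011 13.5
3.36 0.308 0.020 15.4
3.77 0.308 0.030 16.9
4.19 0.308 0.029 15.2
4.60 0.308 0.018 10.6
5.02 0.308 0.010 3.2
5.44 0.308 0.004 5.9
5.85 0.308 0.019 9.2
6.27 0.308 0.008 10.6
6.68 0.308 0.003 11.9
7.10 0.308 -0.001 11.4
7.52 0.308 0.004 11.0
7.93 0.308 0.019 7.5
8.35 0.308 0.026 1.9
8.76 0.308 0.019 8.7
9.18 0.308 0.015 12.6
9.59 0.308 0.020 15.1
10.01 0.308 0.028 16.2
10.43 0.308 0.026 16.3
10.84 0.308 0.013 11.7
11.26 0.308 0.003 4.8
11.67 0.308 -0.005 5.5
12.09 0.308 0.017 9.1
12.51 0.308 0.007 9.6
12.92 0.308 0.003 11.1
13.34 0.308 0.000 11.3
13.75 0.308 0.005 11.2
14.17 0.308 0.020 10.2
14.58 0.308 0.028 3.7
15.00 0.308 0.022 5.8
0.020766016101009862 34.6667
```

View pics/w9.png

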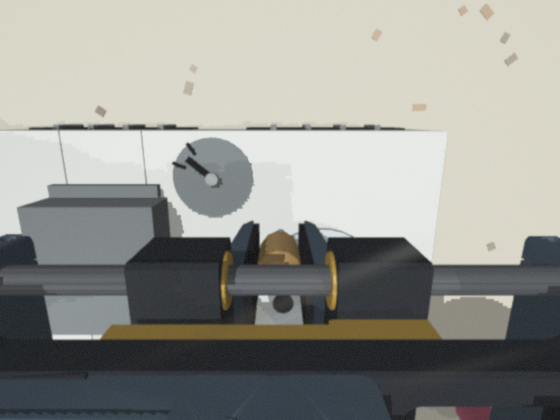

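The pointer (195,165) stands midway between the two ticks; pace was 4.66 s/turn throughout, with peak force of 17 N. Next I'll let go and flip the toggle.

Run:
```python
from h import *
np.set_printoptions(precision=4,suppress=True)
arm.grip(.05); p=L(arm.current_ee_pos()); arm.move_l(W(p[0],p[1],.16),feed=.12)
arm.move_to(W(-.055,-.132,.16),RT); arm.grip(0.)
snap('wrist','w10')
arm.move_l(W(-.055,-.132,.093),feed=.12); f0=arm.current_force()
for x in [-.04,-.03,-.02,-.012,-.006,-.003,-.001,.001]:
    arm.move_l(W(x,-.132,.093),feed=.06); f=arm.current_force()-f0; print(x,f)
    if f@EX<-8: break
arm.move_l(W(-.03,-.132,.093),feed=.1)
arm.move_l(W(-.03,-.132,.16),feed=.2)
arm.move_to(W(.09,-.06,.24),RT); snap('wrist','w11');snap('top','t11');snap('side','s11'); print(arm.current_t())
```

```text
-0.04 [-0.65    1.0459 -0.8753]
-0.03 [-2.2913 -0.6373 -0.4319]
-0.02 [-1.2851  0.0602 -0.1816]
-0.012 [-0.5825 -0.187  -1.0315]
-0.006 [-5.4683  0.2851  1.5175]
-0.003 [-16.4987  -1.961    5.6522]
41.8833
```

View pics/w11.png

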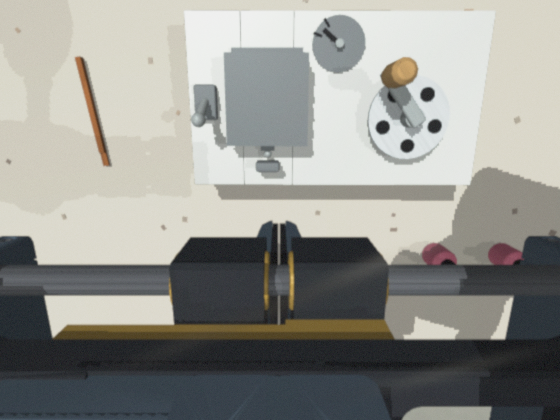

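View pics/t11.png

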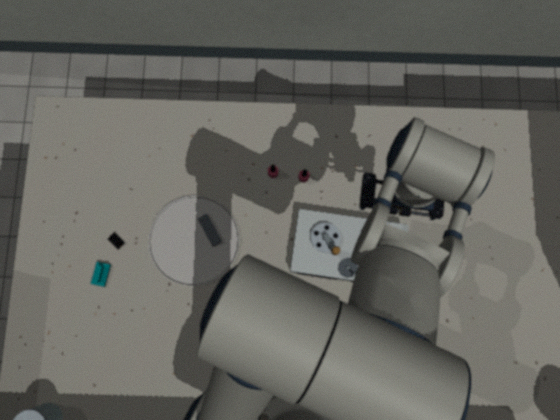

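The toggle ball (197,119) has swung to the +x side, the cover is shut (267,97), the pointer lies between the ticks (332,35), and the bottles, stick and buffer have not moved. Quick numeric check, then hand in.

Run:
```python
from h import *
np.set_printoptions(precision=4,suppress=True)
c=calib('wrist')
print('ball',L(onplane(c,197,119,.102)))
k=L(onplane(c,404,70,.132)); q=-np.arctan2(k[1]-.07,k[0]-.0145)+4*np.pi; print('knob',k,'q',q)
print('cover',L(onplane(c,226,147,.088)),L(onplane(c,309,146,.088)))
arm.sign_off(); print(arm.current_t())
```

```text
ball [ 0.016  -0.1333  0.102 ]
knob [-0.0213  0.0405  0.132 ] q 15.01842364002547
cover [ 0.0422 -0.1101  0.088 ] [ 0.0412 -0.0294  0.088 ]
the job is handed in; nothing more can be done
the job is handed in; nothing more can be done
```

The job is done and handed in at about 42 s of the 72 s allowed. In order:

- **Pack:** The black pack from the tray lies flat and lengthwise in the bay. It touched down at the height expected for the bay floor.
- **Cover:** I folded it shut and pressed its far edge down with about 18 N. It stayed shut after I lifted off. In the last picture its far edge is 41–42 mm from the dryer's middle at shut height (42 mm expected). I could not observe the click itself.
- **Crank:** It turned from 2.11 to 15.0 rad at 4.66 s per turn, with a peak force of 17 N, and then I let go. I moved it in 31 short segments of 0.308 s each, because each move call ends in a short settle. The average pace was even, but the motion at the knob was not perfectly smooth. In the last picture the crank stands at 15.02 rad and the pointer lies midway between the ticks.
- **Toggle:** It was flipped last. The ball is at +16 mm (+17 mm expected).

The bottles and the stick look where they were in the last wrist picture, and the buffer in the last top view. The robot was touching nothing when I handed the job in, and none of the checks failed or disagreed.

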